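# Right the fallen post housing and hold its cover plate over the threaded holes

## Task

The post housing has fallen on its side: stand it upright on its foot on the bench. Then pick up the loose cover plate by its grip and hold it level, one to two centimetres above the housing's top flange and not touching it, with all four holes of the plate lined up over the four threaded holes (either way round), ready for the screws. Finish while holding it there still, and leave the bottle, the dish and the screwdriver where they are.

Things in the scene. Friction and masses are not known exactly. Their poses are not given: they have to be found in the camera images.
- housing: Loose, 0.45 kg, 100 mm tall: grey foot 80 (x) x 68 (y) x 14 mm, grey column 34 x 34 mm, bare metal top flange 72 (x) x 48 (y) x 12 mm with four 6 mm threaded holes. Origin: centre of the foot's underside; z up the column, x along the long sides. At first it lies on foot and flange edge, its y axis about 7 degrees off straight up, its z axis pointing within 0.35 rad of world +x, flange end lower.
- housing_top (a point): Centre of the housing's top flange face, 100 mm from its origin along its z; axes as the housing. The flange takes up 88 to 100 mm above the underside, the column 14 to 88 mm. The foot is the heaviest part: let go on its foot edge at a lean under 35 degrees, the housing falls upright by itself.
- thread0 (a point): Mouth of a threaded hole in the flange face, at x +28, y +16 mm from the centre of the face. The other two are at (-28, +16) and (+28, -16).
- thread2 (a point): Mouth of the threaded hole diagonally opposite, at x -28, y -16 mm from the centre of the face.
- cover: Cover plate, loose, about 0.1 kg, lying flat on the bench: bare metal 72 (x) x 48 (y) x 6 mm with four 8 mm through holes, and in its middle a black upright bar grip 14 (x) x 36 (y) mm that ends 34 mm above the plate's underside. Origin: centre of the underside; z up, x along the long side.
- hole0 (a point): Lower mouth of a hole of the cover plate, in its underside, at x +28, y +16 mm from the centre. The other two are at (-28, +16) and (+28, -16).
- hole2 (a point): Lower mouth of the diagonally opposite hole of the cover plate, at x -28, y -16 mm from the centre.
- bottle: Bystander: standing reagent bottle with a blue screw cap, 59 mm wide, 108 mm tall. Origin: centre of its underside.
- dish: Bystander: flat round lidded dish, 60 mm wide, 16 mm high. Origin: centre of its underside. (Beside it, not tracked and fixed: a tall glass flask, 195 mm wide and 320 mm high, axis at x 0.565, y -0.035 m; keep the arm clear of it.)
- screwdriver: Bystander: lying screwdriver, 182 mm long, 25 mm high, with a red handle. Origin: underside, at the middle of its length.
Mind the look-alikes: they are no part of the job. Leave any green or yellow look-alike of the housing alone.

How it is judged (in metres and radians):
On the way:
1. the housing stands upright on its foot on the bench (angle between housing's own z axis and vertical below 0.05 rad and height (world z) of housing below 0.006 m and height (world z) of housing_top above 0.095 m and contact force between housing and the arm below 0.1 N and contact force between housing and the fingers below 0.1 N), for 0.3 s.
At the end, for the whole second after the job is handed in: Housing upright on the bench (within 0.05 rad), untouched, at rest. The fingers hold the cover still and level (0.1 rad), right side up, its underside 6 to 25 mm above the flange and not touching it, its holes within 4 mm sideways of the threaded holes, either way round (all of step 1 and linear speed of each of housing, cover below 0.02 m/s and ((horizontal distance between hole0 and thread0 below 0.004 m and horizontal distance between hole2 and thread2 below 0.004 m) or (horizontal distance between hole0 and thread2 below 0.004 m and horizontal distance between hole2 and thread0 below 0.004 m)) and z of cover in the frame of housing_top between 0.006 and 0.025 m and angle between cover's own z axis and vertical below 0.1 rad and contact force between cover and housing below 0.05 N and contact force between cover and the fingers above 1 N); the arm keeps its last pose, push and grip.
It fails at once if the bottle is moved more than 3 cm (distance of bottle from where it was at the start of the episode above 0.03 m).
It fails at once if the dish is moved more than 3 cm (distance of dish from where it was at the start of the episode above 0.03 m).
It fails at once if the screwdriver is moved more than 3 cm (distance of screwdriver from where it was at the start of the episode above 0.03 m).
It also fails if it takes over 67 s, if anything falls off the work surface, if the arm or the gripper's body presses on something with over 40 N, if the wrist force passes 120 N, or if a joint passes its speed limit or range.

## Robot

A 6-joint arm with a two-finger parallel gripper is mounted at the origin on the work surface; the furniture and walls round the work are solid. World frame = base frame: x ahead of the robot, y to its left, z up, the work surface at z = 0. Lengths are in m, angles in degrees, forces in N, time in s.
With the tool pointing down it reaches from about 0.35 to 0.875 m from the base axis. Payload 4.2 kg.
Tool frame: the origin (TCP) lies where the fingers leave the gripper's body, on its centre line; the fingertips stand 70 mm ahead of it and the grasp point (between the pads) lies 51 mm ahead of it; z points along the fingers, y is the direction in which the jaws open and shut (so a half turn about z gives the same grasp; the last joint's range is limited). The gripper opens to 87 mm and grips with 3 to 60 N. Pads are 19 mm wide; open, the fingers measure 117 mm over their backs; the gripper's body (75 mm by 190 mm) begins 51 mm behind the grasp point.
Start: joints at [80.019, 22.042, 0.453, 0, -68.411, -14.817], TCP at [0.262, 0.567, 0.292] pointing down, gripper open.
Joint ranges: [-179.83, 179.83], [-69.29, 118.12], [-61.27, 80.66], [-181.25, 117.63], [-171.15, -9.14], [-177.46, 177.46]. Speed limits (degrees/s): [159.86, 159.86, 180, 180, 180, 180].

## Interface

Orientations are given as a 3x3 rotation matrix whose columns are the frame's x, y, z axes.
In Python, from station import sense, capture, camera_model, finish_job gives the robot as it stands.
- The arm moves only by the shell command python3 -m inch 'ROWS'. ROWS is JSON, a list of rows, each an object with "hand": the closure, from 0 (fully open) to 1 (shut); "slide": the shift along the world's x, y, z in cm, a list of three; "yaw": the turn about the world's z in rad. A call has 1 to 10 rows; each row is the pose to reach, as a shift and turn from the pose commanded when the call began; what a row does not reach only later rows make up. A row lasts 1/8 s, in which the tool goes at most 62.5 mm and 10.7 degrees, less where a joint would pass 70% of its speed; a pose out of reach is approached as far as the arm can. A call with a gripper value outside its range is refused whole. The fingers move at their own pace and stop on an object; the grip force is fixed at half the most. Time passes only in rows, so rows that repeat a pose let the fingers close. It gives the time, the measured TCP pose, the force and the opening at its end, in the units of the state.
- sense(): the state, without advancing time (a new reading comes with each control period).
- capture(name): name is "scene" or "top" or "wrist"; returns the picture (480x640x3 uint8, blue, green, red); there is no depth.
- camera_model(name): a dict with "mtx" (3x3 intrinsics, pixels), "xyz" and "orientation" of the camera in the world; the wrist camera has in their place "tool_from_camera" (4x4, takes a point from camera to tool coordinates, whose origin is the TCP and whose axes are the flange's). Camera axes: x right, y up, looking along -z (the intrinsics and any distortion apply to the point x, -y, -z); pixel columns grow to the right and rows downward; lengths in m; the calibration is good to about 2 mm. A picture is of the moment at which its call begins: read the wrist's pose just before it. camera_model takes no time and is no camera call.
- finish_job(): hands the job in, once; it reports no verdict.
The state is a dict: "time_s": time; "joints": joint angles; "joint_velocities": joint speeds; "effort": joint torques, N m; "tcp_pos": TCP position; "ee_rot": TCP orientation; "wrist_force": force on the tool from outside, world axes, zero at the start; "moment": the same for the moment, N m; "gripper_width": opening from 0.0 (shut) to 1.0 (fully open).
Only numpy, scipy, OpenCV 4.12 (cv2) and the standard library are available. Lean on these libraries where they do the work, as an engineer would, in place of code of your own. Each camera call takes 0.05 s, during which the arm holds its last target. There are 200 camera calls.

## Working session

There is one attempt and no reset: what is moved stays moved. The work goes in short steps, Python scripts to look and compute and a shell command to move; the robot and the scene stay as the last step left them, time stands still between calls to the robot, and variables do not carry over. Pictures are saved under pics/ and viewed, about 8 in all and at most 12, crops included, and the job is handed in when it is done.

```bash
ls; mkdir -p pics; python3 - <<'E'
from station import *
import cv2,numpy as np
np.set_printoptions(precision=4,suppress=True)
print(sense())
for n in("scene","top","wrist"):
    print(n,camera_model(n))
    cv2.imwrite(f"pics/{n}0.png",capture(n))
E
```

```text
pics
{'time_s': 0.0, 'joints': array([ 80.0174,  22.0917,   0.379 ,  -0.0272, -68.4106, -14.8163]), 'joint_velocities': array([ 0.0024, -0.0377,  0.0063, -0.0339,  0.0465, -0.0089]), 'effort': array([  0.0017, -39.0659,  18.7402,   4.2199,   0.0109,  -0.0002]), 'tcp_pos': array([0.2619, 0.567 , 0.2911]), 'ee_rot': array([[ 0.9077, -0.4196, -0.0008],
       [-0.4196, -0.9077, -0.002 ],
       [ 0.0001,  0.0022, -1.    ]]), 'wrist_force': array([ 0.2741,  0.9603, -0.6722]), 'moment': array([0.0376, 0.0604, 0.0131]), 'gripper_width': 0.9984441366402717}
scene {'mtx': array([[557.3941,   0.    , 318.839 ],
       [  0.    , 557.3941, 239.261 ],
       [  0.    ,   0.    ,   1.    ]]), 'xyz': array([-0.3034, -0.6723,  0.6576]), 'orientation': array([[ 0.7803,  0.2626, -0.5676],
       [-0.6251,  0.3568, -0.6942],
       [ 0.0202,  0.8965,  0.4426]])}
top {'mtx': array([[606.0615,   0.    , 321.1738],
       [  0.    , 606.0615, 240.537 ],
       [  0.    ,   0.    ,   1.    ]]), 'xyz': array([0.3047, 0.2363, 1.4077]), 'orientation': array([[-0.0118,  0.9926, -0.1212],
       [-0.9999, -0.0132, -0.0106],
       [-0.0121,  0.1211,  0.9926]])}
wrist {'mtx': array([[374.4236,   0.    , 320.6007],
       [  0.    , 374.4236, 236.2348],
       [  0.    ,   0.    ,   1.    ]]), 'tool_from_camera': array([[ 0.0001,  0.9605,  0.2784,  0.0766],
       [ 1.    ,  0.    , -0.0005,  0.0007],
       [-0.0005,  0.2784, -0.9605, -0.0936],
       [ 0.    ,  0.    ,  0.    ,  1.    ]])}
```

View pics/top0.png

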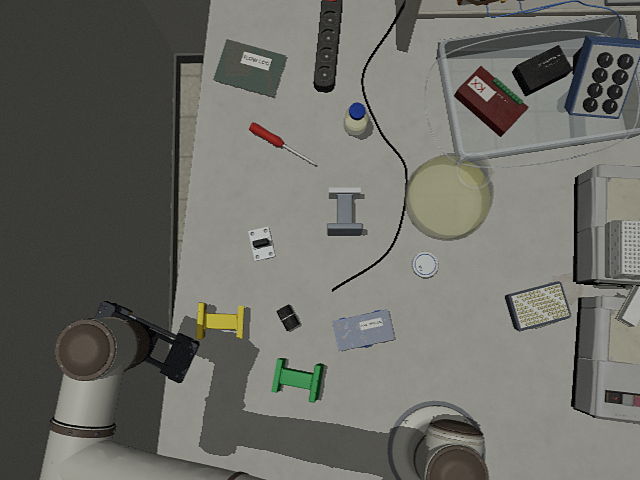

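View pics/scene0.png

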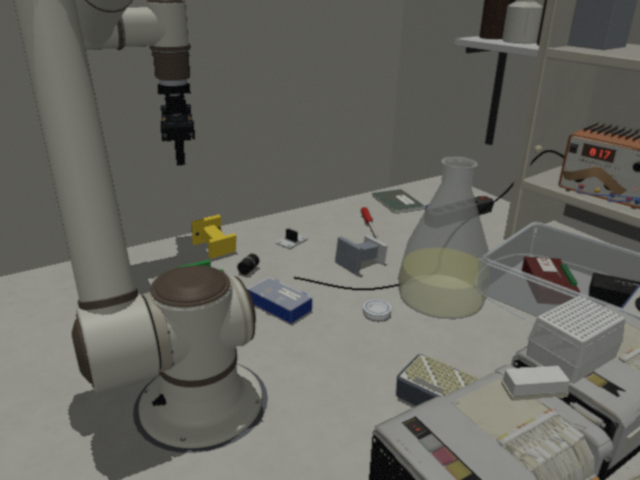

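The top view shows the housing at about (345,212) px, with the flange toward the top of the picture (+x). The cover is at (261,243), the screwdriver at (285,145), the bottle at (356,118) and the dish at (425,265). Next I'll measure the housing and the cover.

```bash
cat > h.py <<'E'
from station import *
import cv2,numpy as np
np.set_printoptions(precision=4,suppress=True)
def cam(n):
    m=camera_model(n)
    if n!="wrist": return m["mtx"],np.array(m["xyz"]),np.array(m["orientation"])
    s=sense();T=np.array(m["tool_from_camera"]);R=np.array(s["ee_rot"])
    return m["mtx"],R@T[:3,3]+s["tcp_pos"],R@T[:3,:3]
def cast(c,px,z):
    K,p,R=c;px=np.atleast_2d(np.asarray(px,float))
    d=np.c_[(px[:,0]-K[0,2])/K[0,0],-(px[:,1]-K[1,2])/K[1,1],-np.ones(len(px))]@R.T
    return p+d*((z-p[2])/d[:,2])[:,None]
def crop(img,x0,x1,y0,y1,f): return cv2.resize(img[y0:y1,x0:x1],None,fx=f,fy=f,interpolation=cv2.INTER_NEAREST)
def ang(v): return np.degrees(np.arctan2(v[1],v[0]))
E
python3 - <<'E'
from h import *
im=cv2.imread("pics/top0.png");c=cam("top")
a=crop(im,315,375,180,245,8);b=crop(im,240,280,220,270,8)
g=im.astype(int)
# profile rows across housing
print("col345",[tuple(g[r,345]) for r in range(183,242,2)])
print("row190",[g[190,k].sum()//3 for k in range(322,370)])
print("row230",[g[231,k].sum()//3 for k in range(322,370)])
h=max(a.shape[0],b.shape[0]);o=np.zeros((h,800,3),np.uint8);o[:a.shape[0],:480]=a;o[:b.shape[0],480:800]=b
cv2.imwrite("pics/crop0.png",o)
for q,z in(((345,190),.048),((345,233),.069),((261,243),.034),((261,243),.006),((356,112),.1),((425,265),.016),((285,145),.01)):print(q,cast(c,q,z))
E
```

```text
col345 [(np.int64(137), np.int64(144), np.int64(143)), (np.int64(133), np.int64(140), np.int64(141)), (np.int64(151), np.int64(154), np.int64(154)), (np.int64(169), np.int64(173), np.int64(168)), (np.int64(180), np.int64(181), np.int64(179)), (np.int64(40), np.int64(40), np.int64(39)), (np.int64(119), np.int64(114), np.int64(108)), (np.int64(119), np.int64(113), np.int64(107)), (np.int64(121), np.int64(116), np.int64(111)), (np.int64(118), np.int64(115), np.int64(108)), (np.int64(121), np.int64(117), np.int64(111)), (np.int64(122), np.int64(115), np.int64(111)), (np.int64(125), np.int64(119), np.int64(111)), (np.int64(123), np.int64(119), np.int64(113)), (np.int64(121), np.int64(116), np.int64(110)), (np.int64(122), np.int64(117), np.int64(109)), (np.int64(122), np.int64(118), np.int64(113)), (np.int64(123), np.int64(118), np.int64(111)), (np.int64(122), np.int64(117), np.int64(109)), (np.int64(124), np.int64(118), np.int64(112)), (np.int64(100), np.int64(95), np.int64(91)), (np.int64(127), np.int64(121), np.int64(116)), (np.int64(136), np.int64(130), np.int64(123)), (np.int64(45), n
[... 1268 characters left out ...]
.int64(44), np.int64(45), np.int64(43), np.int64(42), np.int64(47), np.int64(44), np.int64(41), np.int64(52), np.int64(49), np.int64(49), np.int64(49), np.int64(47), np.int64(46), np.int64(48), np.int64(48), np.int64(46), np.int64(47), np.int64(44), np.int64(47), np.int64(45), np.int64(50), np.int64(45), np.int64(44), np.int64(50), np.int64(69), np.int64(82), np.int64(80), np.int64(79), np.int64(76), np.int64(107), np.int64(150), np.int64(143)]
(345, 190) [[0.5862 0.1951 0.048 ]]
(345, 233) [[0.4843 0.1974 0.069 ]]
(261, 243) [[0.4686 0.3886 0.034 ]]
(261, 243) [[0.4719 0.3917 0.006 ]]
(356, 112) [[0.752  0.1693 0.1   ]]
(425, 265) [[0.4148 0.0134 0.016 ]]
(285, 145) [[0.7046 0.3344 0.01  ]]
```

View pics/crop0.png

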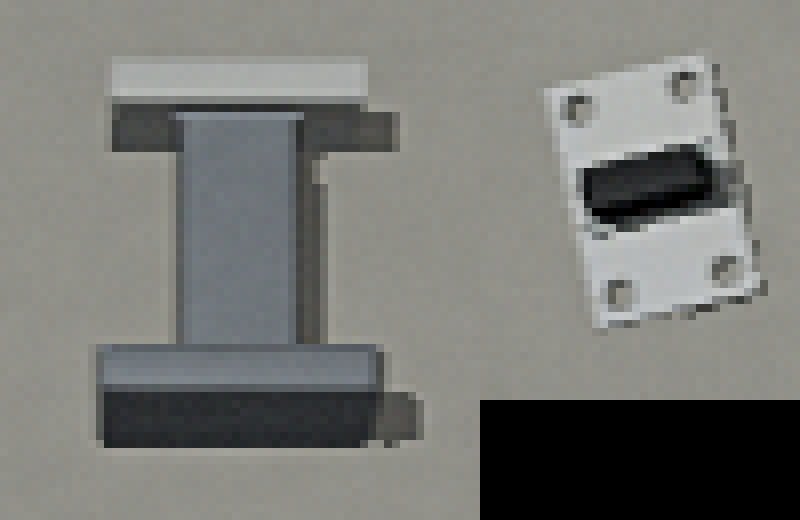

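The housing lies with its axis along world +x. The flange's top side is at (329–361, 187–193) px, which puts the flange centre near (0.583, 0.195, 0.025). The cover is centred at (261.4, 243.7) px, about (0.471, 0.391), with its long axis roughly 13° from +x. I'll move above the flange with the jaws along y, look with the wrist camera, then grip it.

```bash
python3 -m inch '[{"hand":0,"slide":[3,-4,0],"yaw":0.05},{"hand":0,"slide":[7,-8.5,0],"yaw":0.1},{"hand":0,"slide":[11,-13,0],"yaw":0.15},{"hand":0,"slide":[15,-17.5,0],"yaw":0.2},{"hand":0,"slide":[19,-22,0],"yaw":0.25},{"hand":0,"slide":[23,-26.5,0],"yaw":0.3},{"hand":0,"slide":[27,-31,0],"yaw":0.36},{"hand":0,"slide":[30,-35,0],"yaw":0.42},{"hand":0,"slide":[32.1,-37.2,0],"yaw":0.42},{"hand":0,"slide":[32.1,-37.2,0],"yaw":0.42}]'
python3 -m inch '[{"hand":0,"slide":[0,0,-4],"yaw":0},{"hand":0,"slide":[0,0,-8],"yaw":0},{"hand":0,"slide":[0,0,-10],"yaw":0},{"hand":0,"slide":[0,0,-10],"yaw":0}]'
python3 - <<'E'
from h import *
c=cam("wrist");im=capture("wrist");cv2.imwrite("pics/w1.png",im);s=sense();print(s["tcp_pos"],ang(s["ee_rot"][:,1]),s["wrist_force"])
K,p,R=c
def proj(P):
    d=R.T@(np.array(P)-p);return K[0,2]+K[0,0]*d[0]/-d[2],K[1,2]-K[1,1]*d[1]/-d[2]
print("expected flange face corners",[tuple(np.round(proj(q))) for q in((.592,.231,.048),(.592,.159,.048),(.580,.231,.048),(.580,.159,.048))])
E
```

```text
time_s: 1.4
tcp_pos: [0.584, 0.1936, 0.2914]
ee_rot: [[1.0, -0.016, -0.001], [-0.016, -1.0, -0.001], [-0.001, 0.001, -1.0]]
wrist_force: [-1.2, 0.2, -0.1]
gripper_width: 1.002
time_s: 1.9
tcp_pos: [0.5817, 0.1957, 0.1903]
ee_rot: [[1.0, -0.012, -0.004], [-0.012, -1.0, -0.002], [-0.004, 0.002, -1.0]]
wrist_force: [-0.7, 0.2, -0.7]
gripper_width: 1.001
[0.5827 0.196  0.192 ] -90.65962262476133 [0.1099 1.7556 0.0044]
expected flange face corners [(np.float64(265.0), np.float64(232.0)), (np.float64(375.0), np.float64(231.0)), (np.float64(266.0), np.float64(250.0)), (np.float64(374.0), np.float64(248.0))]
```

View pics/w1.png

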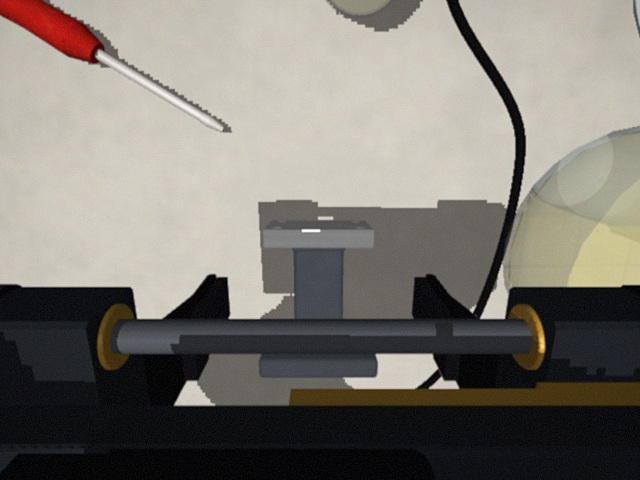

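The wrist view shows the flange's top side at (262–374, 229–248) px, within 2 px of the prediction and centred between the fingers. I'll go down and grip.

```bash
python3 -m inch '[{"hand":0,"slide":[0.1,0.1,-4],"yaw":0},{"hand":0,"slide":[0.1,0.1,-7],"yaw":0},{"hand":0,"slide":[0.1,0.1,-9],"yaw":0},{"hand":0,"slide":[0.1,0.1,-10.5],"yaw":0},{"hand":0,"slide":[0.1,0.1,-11.4],"yaw":0},{"hand":0,"slide":[0.1,0.1,-11.4],"yaw":0}]'
python3 -m inch '[{"hand":0.1,"slide":[0,0,0],"yaw":0},{"hand":0.2,"slide":[0,0,0],"yaw":0},{"hand":0.3,"slide":[0,0,0],"yaw":0},{"hand":0.3,"slide":[0,0,0],"yaw":0},{"hand":0.3,"slide":[0,0,0],"yaw":0},{"hand":0.3,"slide":[0,0,0],"yaw":0}]'
```

```text
time_s: 2.7
tcp_pos: [0.5842, 0.1965, 0.0783]
ee_rot: [[1.0, -0.013, 0.0], [-0.013, -1.0, -0.0], [0.0, 0.0, -1.0]]
wrist_force: [0.1, 0.2, 0.5]
gripper_width: 1.003
time_s: 3.45
tcp_pos: [0.5845, 0.1966, 0.0789]
ee_rot: [[1.0, -0.013, 0.001], [-0.013, -1.0, 0.001], [0.001, -0.001, -1.0]]
wrist_force: [-0.8, 0.0, 4.8]
gripper_width: 0.825
```

```bash
python3 -m inch '[{"hand":0.3,"slide":[-0.3,0,0.8],"yaw":0},{"hand":0.3,"slide":[-0.7,0,1.7],"yaw":0},{"hand":0.3,"slide":[-1.1,0,2.5],"yaw":0},{"hand":0.3,"slide":[-1.6,0,3.3],"yaw":0},{"hand":0.3,"slide":[-2.2,0,4.0],"yaw":0},{"hand":0.3,"slide":[-2.8,0,4.6],"yaw":0},{"hand":0.3,"slide":[-3.5,0,5.2],"yaw":0},{"hand":0.3,"slide":[-4.2,0,5.7],"yaw":0},{"hand":0.3,"slide":[-4.9,0,6.1],"yaw":0},{"hand":0.3,"slide":[-4.9,0,6.1],"yaw":0}]'
python3 - <<'E'
from h import *
a=capture("top");b=capture("scene")
o=np.hstack([crop(a,290,390,160,300,4),crop(b,310,410,190,330,4)])
cv2.imwrite("pics/m1.png",o)
E
```

```text
time_s: 4.7
tcp_pos: [0.5347, 0.1964, 0.1396]
ee_rot: [[1.0, -0.012, 0.0], [-0.012, -1.0, 0.0], [0.0, -0.0, -1.0]]
wrist_force: [0.3, -0.2, -4.5]
gripper_width: 0.826
```

View pics/m1.png

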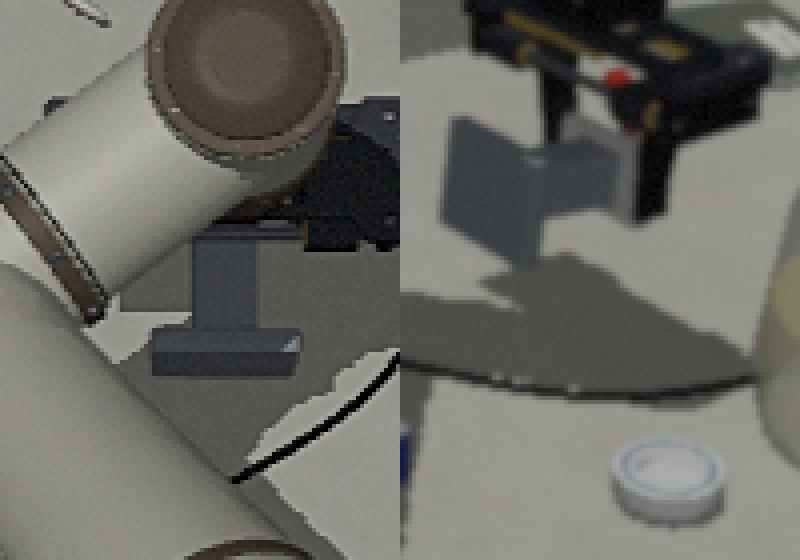

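The grip held the housing rigidly, so it lifted without turning: the foot is at (440–540, 120–265) in the right half, still on its side. I'll lower it close to the bench and ease the grip until it pivots. It should start turning well before it slides, and the wrist force and moment will show it.

```bash
python3 -c "
from h import *;s=sense();print(s['wrist_force'],s['moment'],s['gripper_width'])"
python3 -m inch '[{"hand":0.3,"slide":[0,0,-1.5],"yaw":0},{"hand":0.3,"slide":[0,0,-3],"yaw":0},{"hand":0.3,"slide":[0,0,-4],"yaw":0},{"hand":0.22,"slide":[0,0,-4],"yaw":0},{"hand":0.22,"slide":[0,0,-4],"yaw":0},{"hand":0.2,"slide":[0,0,-4],"yaw":0},{"hand":0.2,"slide":[0,0,-4],"yaw":0}]'; python3 -c "
from h import *;s=sense();print(s['wrist_force'],s['moment'],s['gripper_width'])"
python3 -m inch '[{"hand":0.19,"slide":[0,0,0],"yaw":0},{"hand":0.19,"slide":[0,0,0],"yaw":0}]' ; python3 -c "
from h import *;s=sense();print(s['wrist_force'],s['moment'],s['gripper_width'])"
python3 -m inch '[{"hand":0.185,"slide":[0,0,0],"yaw":0},{"hand":0.185,"slide":[0,0,0],"yaw":0}]' ; python3 -c "
from h import *;s=sense();print(s['wrist_force'],s['moment'],s['gripper_width'])"
```

```text
[ 0.859  -0.4263 -4.9838] [-0.0444 -0.277   0.0408] 0.826017356524919
time_s: 5.68
tcp_pos: [0.5353, 0.1965, 0.0998]
ee_rot: [[1.0, -0.013, 0.001], [-0.013, -1.0, 0.001], [0.001, -0.001, -1.0]]
wrist_force: [0.2, -0.2, -5.1]
gripper_width: 0.824
[ 0.2229 -0.1858 -5.0797] [-0.0658 -0.2634 -0.063 ] 0.8235818703580007
time_s: 5.92
tcp_pos: [0.5351, 0.1964, 0.0994]
ee_rot: [[1.0, -0.013, 0.0], [-0.013, -1.0, 0.0], [0.0, -0.0, -1.0]]
wrist_force: [0.7, -0.2, -4.6]
gripper_width: 0.822
[ 0.6967 -0.1906 -4.5801] [-0.0157 -0.2443 -0.0471] 0.8224092410489251
time_s: 6.18
tcp_pos: [0.5351, 0.1964, 0.0992]
ee_rot: [[1.0, -0.013, -0.0], [-0.013, -1.0, -0.0], [-0.0, 0.0, -1.0]]
wrist_force: [-0.9, 0.3, -4.2]
gripper_width: 0.823
[-0.9433  0.2613 -4.1841] [-0.0316 -0.3354 -0.0547] 0.8231965264742356
```

```bash
S='from h import *;s=sense();print(s["wrist_force"],s["moment"],s["gripper_width"])'
python3 -m inch '[{"hand":0.182,"slide":[0,0,0],"yaw":0},{"hand":0.182,"slide":[0,0,0],"yaw":0}]'|tail -1 ; python3 -c "$S"
python3 -m inch '[{"hand":0.179,"slide":[0,0,0],"yaw":0},{"hand":0.179,"slide":[0,0,0],"yaw":0}]'|tail -1 ; python3 -c "$S"
python3 -m inch '[{"hand":0.177,"slide":[0,0,0],"yaw":0},{"hand":0.177,"slide":[0,0,0],"yaw":0}]'|tail -1 ; python3 -c "$S"
python3 -m inch '[{"hand":0.175,"slide":[0,0,0],"yaw":0},{"hand":0.175,"slide":[0,0,0],"yaw":0}]'|tail -1 ; python3 -c "$S"
```

```text
gripper_width: 0.824
[ 0.1207  0.0918 -5.4011] [-0.0583 -0.2595  0.0282] 0.8237178715732069
gripper_width: 0.827
[ 0.4631 -0.7118 -4.1173] [-0.0093 -0.2253  0.0101] 0.8269927325068982
gripper_width: 0.823
[-0.3634  0.3517 -2.618 ] [-0.0212  0.0336  0.0494] 0.8226631685040587
gripper_width: 0.829
[-0.1843  0.3816 -2.5451] [ 0.0087  0.0636 -0.0705] 0.828509429860407
```

At closure 0.177 it pivoted until the foot rested on the bench: the moment went to zero and the force halved. I'll keep that light grip and follow the arc about the foot edge.

```bash
S='from h import *;s=sense();print(s["wrist_force"],s["moment"],s["gripper_width"])'
python3 -m inch '[{"hand":0.177,"slide":[0,0,0.2],"yaw":0},{"hand":0.177,"slide":[-0.5,0,0.8],"yaw":0},{"hand":0.177,"slide":[-0.9,0,1.4],"yaw":0},{"hand":0.177,"slide":[-1.4,0,2.0],"yaw":0},{"hand":0.177,"slide":[-1.9,0,2.5],"yaw":0},{"hand":0.177,"slide":[-2.6,0,3.1],"yaw":0},{"hand":0.177,"slide":[-3.3,0,3.6],"yaw":0},{"hand":0.177,"slide":[-4.0,0,4.1],"yaw":0},{"hand":0.177,"slide":[-4.0,0,4.1],"yaw":0}]' ; python3 -c "$S"
python3 - <<'E'
from h import *
a=capture("top");b=capture("scene")
o=np.hstack([crop(a,290,390,160,300,4),crop(b,300,400,190,330,4)])
cv2.imwrite("pics/m2.png",o)
E
```

```text
time_s: 8.3
tcp_pos: [0.495, 0.1968, 0.1413]
ee_rot: [[1.0, -0.012, 0.002], [-0.012, -1.0, 0.001], [0.002, -0.001, -1.0]]
wrist_force: [3.4, -0.1, 6.3]
gripper_width: 0.821
[ 3.3658 -0.0694  6.2561] [ 0.0386 -0.8204 -0.0151] 0.8210666660877687
```

View pics/m2.png

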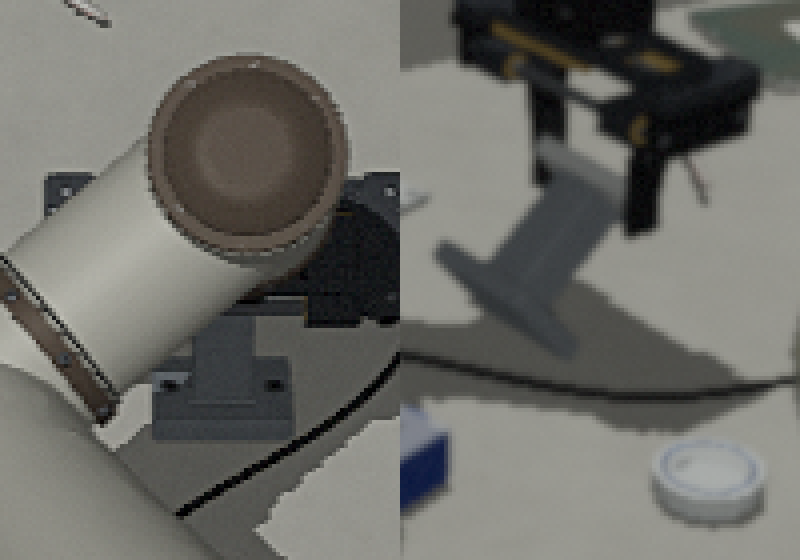

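It has turned to about 50° of lean. If it stood up here, the foot would land on the black cable (around (350,280) in the top view). I'll lift it slightly, shift 8 cm in +x, and finish the arc there.

```bash
S='from h import *;s=sense();print(s["wrist_force"],s["moment"],s["gripper_width"])'
python3 -m inch '[{"hand":0.181,"slide":[0,0,0.7],"yaw":0},{"hand":0.181,"slide":[0,0,1.5],"yaw":0},{"hand":0.181,"slide":[0,0,2],"yaw":0},{"hand":0.181,"slide":[1,0,2],"yaw":0},{"hand":0.181,"slide":[2.5,0,2],"yaw":0},{"hand":0.181,"slide":[4,0,2],"yaw":0},{"hand":0.181,"slide":[5.5,0,2],"yaw":0},{"hand":0.181,"slide":[7,0,2],"yaw":0},{"hand":0.181,"slide":[8,0,2],"yaw":0},{"hand":0.181,"slide":[8,0,2],"yaw":0}]' ; python3 -c "$S"
python3 -m inch '[{"hand":0.177,"slide":[0,0,0],"yaw":0},{"hand":0.177,"slide":[0,0,0],"yaw":0}]' |tail -1; python3 -c "$S"
python3 -m inch '[{"hand":0.176,"slide":[0,0,0],"yaw":0},{"hand":0.176,"slide":[0,0,0],"yaw":0}]' |tail -1; python3 -c "$S"
```

```text
time_s: 9.65
tcp_pos: [0.5758, 0.1963, 0.16]
ee_rot: [[1.0, -0.013, -0.0], [-0.013, -1.0, -0.0], [-0.0, 0.0, -1.0]]
wrist_force: [-0.1, -0.7, -4.3]
gripper_width: 0.821
[-0.1424 -0.6799 -4.3334] [-0.067  -0.1089  0.0032] 0.8208346818375709
gripper_width: 0.827
[ 1.4936 -0.0044 -5.1397] [-0.0389 -0.2095  0.0276] 0.8273709106810739
gripper_width: 0.826
[-0.141  -0.0498 -4.1003] [-0.0149  0.07   -0.0428] 0.8261998621222215
```

```bash
python3 - <<'E'
from h import *
b=capture("scene")
cv2.imwrite("pics/m3.png",crop(b,320,440,180,300,4))
E
```

```text
(no output)
```

View pics/m3.png

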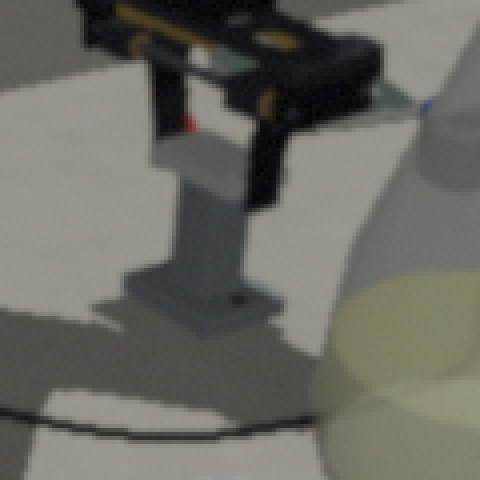

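It now hangs almost upright, with the foot just above the bench at (125–285, 260–335). I'll set it down.

```bash
S='from h import *;s=sense();print(s["tcp_pos"],s["wrist_force"],s["moment"])'
python3 -m inch '[{"hand":0.177,"slide":[0,0,-0.3],"yaw":0},{"hand":0.177,"slide":[0,0,-0.6],"yaw":0},{"hand":0.177,"slide":[0,0,-0.9],"yaw":0},{"hand":0.177,"slide":[0,0,-1.1],"yaw":0},{"hand":0.177,"slide":[0,0,-1.1],"yaw":0}]'|grep force ; python3 -c "$S"
python3 -m inch '[{"hand":0.176,"slide":[0,0,-0.2],"yaw":0},{"hand":0.176,"slide":[0,0,-0.2],"yaw":0}]'|grep force ; python3 -c "$S"
python3 -m inch '[{"hand":0.175,"slide":[0,0,-0.2],"yaw":0},{"hand":0.174,"slide":[0,0,-0.2],"yaw":0}]'|grep force ; python3 -c "$S"
```

```text
wrist_force: [-4.7, -2.6, 9.1]
[0.5754 0.1962 0.1522] [-4.6929 -2.5544  9.0649] [-0.4223  1.5156 -0.0736]
wrist_force: [-4.9, -2.2, 11.4]
[0.5759 0.1963 0.1509] [-4.8895 -2.1614 11.3695] [-0.6081  1.3815 -0.034 ]
wrist_force: [-3.2, -1.2, 3.8]
[0.5755 0.1963 0.1476] [-3.1592 -1.1585  3.7687] [-0.3602  0.9148 -0.0041]
```

```bash
python3 -m inch '[{"hand":0.172,"slide":[0,0,0],"yaw":0},{"hand":0.17,"slide":[0,0,0],"yaw":0},{"hand":0.165,"slide":[0,0,0],"yaw":0},{"hand":0.15,"slide":[0,0,0],"yaw":0},{"hand":0.1,"slide":[0,0,0],"yaw":0},{"hand":0.0,"slide":[0,0,0],"yaw":0},{"hand":0.0,"slide":[0,0,0],"yaw":0},{"hand":0.0,"slide":[0,0,0],"yaw":0}]'
python3 -m inch '[{"hand":0,"slide":[0,0,2],"yaw":0},{"hand":0,"slide":[0,0,5],"yaw":0},{"hand":0,"slide":[0,0,9],"yaw":0},{"hand":0,"slide":[0,0,12],"yaw":0},{"hand":0,"slide":[-3,3,13],"yaw":0},{"hand":0,"slide":[-6,6,13],"yaw":0.1},{"hand":0,"slide":[-9,10,13],"yaw":0.2},{"hand":0,"slide":[-11,14,13],"yaw":0.3},{"hand":0,"slide":[-12,18,11],"yaw":0.4},{"hand":0,"slide":[-12,19,9],"yaw":0.5}]'
python3 - <<'E'
from h import *
s=sense();print(s["tcp_pos"],ang(s["ee_rot"][:,1]))
b=capture("scene");t=capture("top");cv2.imwrite("pics/top4.png",t)
cv2.imwrite("pics/m4.png",np.hstack([crop(b,340,440,200,300,4),crop(t,300,400,150,250,4)]))
E
```

```text
time_s: 12.32
tcp_pos: [0.5751, 0.1964, 0.1452]
ee_rot: [[1.0, -0.013, 0.0], [-0.013, -1.0, 0.0], [0.0, -0.0, -1.0]]
wrist_force: [-0.1, -0.0, 0.7]
gripper_width: 0.995
time_s: 13.58
tcp_pos: [0.4542, 0.3887, 0.235]
ee_rot: [[0.881, 0.474, 0.001], [0.474, -0.881, 0.001], [0.001, -0.001, -1.0]]
wrist_force: [-0.1, -0.2, -0.9]
gripper_width: 1.001
[0.4542 0.3887 0.235 ] -61.728554681753266
```

View pics/m4.png

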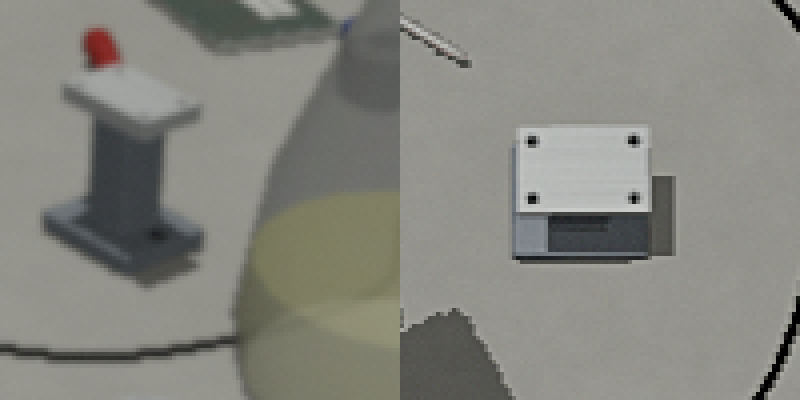

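The housing stands upright. Its four threads show in the right half at (532,140), (634,140), (532,198) and (634,198). I'll turn the jaws to the cover's angle and measure the threads (top camera) and the cover's holes (wrist camera).

```bash
python3 -m inch '[{"hand":0,"slide":[0.5,0,0],"yaw":0.17},{"hand":0,"slide":[1,0,0],"yaw":0.34},{"hand":0,"slide":[1.7,0.2,0],"yaw":0.51},{"hand":0,"slide":[1.7,0.2,0],"yaw":0.68},{"hand":0,"slide":[1.7,0.2,0],"yaw":0.85},{"hand":0,"slide":[1.7,0.2,0],"yaw":1.02},{"hand":0,"slide":[1.7,0.2,0],"yaw":1.19},{"hand":0,"slide":[1.7,0.2,0],"yaw":1.3},{"hand":0,"slide":[1.7,0.2,0],"yaw":1.3},{"hand":0,"slide":[1.7,0.2,0],"yaw":1.3}]'
cat >> h.py <<'E'
def blobs(im,x0,x1,y0,y1,thr,amin,amax,f=4):
    g=cv2.cvtColor(cv2.resize(im[y0:y1,x0:x1],None,fx=f,fy=f,interpolation=cv2.INTER_CUBIC),cv2.COLOR_BGR2GRAY)
    n,_,st,ce=cv2.connectedComponentsWithStats((g<thr).astype(np.uint8))
    return [(np.round((ce[i]+.5)/f-.5+[x0,y0],2),st[i,4]/f/f) for i in range(1,n) if amin<st[i,4]/f/f<amax]
E
python3 - <<'E'
from h import *
t=cv2.imread("pics/top4.png");c=cam("top")
B=blobs(t,331,361,182,203,115,2,30);P=cast(c,[b[0] for b in B],.1);print(B,P)
print("mean",P.mean(0))
c=cam("wrist");s=sense();print(s["tcp_pos"],ang(s["ee_rot"][:,1]))
im=capture("wrist");cv2.imwrite("pics/w5.png",im)
K,p,R=c
for b in blobs(im,200,440,120,420,110,20,300):print(b,cast(c,b[0],.006))
E
```

```text
time_s: 14.92
tcp_pos: [0.4724, 0.388, 0.2358]
ee_rot: [[-0.212, 0.977, 0.001], [0.977, 0.212, 0.001], [0.0, 0.001, -1.0]]
wrist_force: [-0.0, 0.1, 0.8]
gripper_width: 0.999
[(array([357.92, 184.66]), np.float64(6.25)), (array([332.58, 184.87]), np.float64(5.9375)), (array([332.63, 199.23]), np.float64(5.9375)), (array([358.04, 199.09]), np.float64(5.5))] [[0.5869 0.1681 0.1   ]
 [0.5873 0.2238 0.1   ]
 [0.5552 0.2241 0.1   ]
 [0.5547 0.1685 0.1   ]]
mean [0.571  0.1961 0.1   ]
[0.4724 0.388  0.2358] 12.238212343618398
(array([289.95, 234.12]), np.float64(32.4375)) [[0.4486 0.3664 0.006 ]]
```

View pics/w5.png

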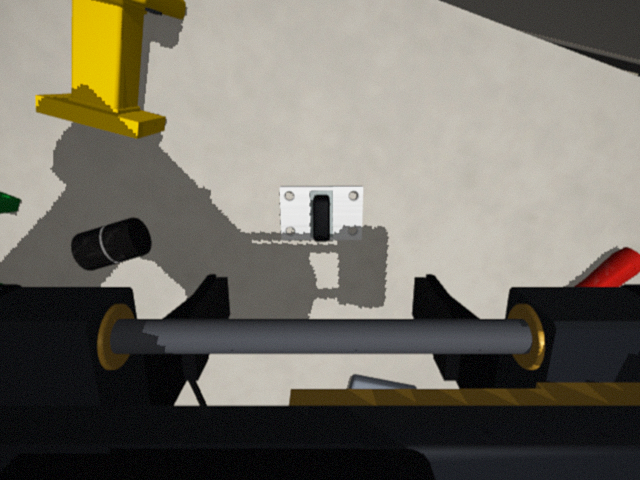

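The plate is in view, with its holes at about (290,196), (353,196), (290,231) and (353,230), square to the jaws. I'll refine those pixels.

```bash
python3 - <<'E'
from h import *
im=cv2.imread("pics/w5.png");c=cam("wrist");g=cv2.cvtColor(im,cv2.COLOR_BGR2GRAY).astype(float)
P=[]
for u,v in((290,196),(353,196),(353,231),(290,231)):
    w=g[v-5:v+6,u-5:u+6];d=np.clip(np.median(w)-15-w,0,60)
    if d.sum()==0: print(w)
    yy,xx=np.mgrid[v-5:v+6,u-5:u+6];q=((xx*d).sum()/d.sum(),(yy*d).sum()/d.sum());P.append(q)
P=np.array(P);W=cast(c,P,.006);print(P,W)
print("centre",W.mean(0),"long axis",ang(W[1]-W[0]),ang(W[2]-W[3]),[np.linalg.norm(W[i]-W[i-1]) for i in range(4)])
t=cv2.imread("pics/top0.png");Q=cast(cam("top"),[(252.3,233.75),(265.5,230.5),(257.5,256.8),(270.5,253.6)],.006);print("top centre",Q.mean(0))
s=sense();print(s["tcp_pos"],ang(s["ee_rot"][:,1]))
E
```

```text
[[288.905  193.9563]
 [355.2073 194.4648]
 [355.     232.6667]
 [290.197  234.14  ]] [[0.4407 0.402  0.006 ]
 [0.4972 0.4138 0.006 ]
 [0.5053 0.3802 0.006 ]
 [0.4488 0.3665 0.006 ]]
centre [0.473  0.3906 0.006 ] long axis 11.8408535407157 13.639362615947453 [np.float64(0.03634456064571507), np.float64(0.057718177840489215), np.float64(0.03452904239055135), np.float64(0.058125481792446)]
top centre [0.4704 0.3907 0.006 ]
[0.4723 0.3881 0.2357] 12.27290162480118
```

```bash
python3 -m inch '[{"hand":0,"slide":[0,0.2,-4],"yaw":0},{"hand":0,"slide":[0,0.2,-8],"yaw":0},{"hand":0,"slide":[0,0.2,-11],"yaw":0},{"hand":0,"slide":[0,0.2,-13.5],"yaw":0},{"hand":0,"slide":[0,0.2,-15],"yaw":0},{"hand":0,"slide":[0,0.2,-15.5],"yaw":0},{"hand":0,"slide":[0,0.2,-15.5],"yaw":0}]'
python3 -m inch '[{"hand":0.3,"slide":[0,0,0],"yaw":0},{"hand":0.5,"slide":[0,0,0],"yaw":0},{"hand":0.7,"slide":[0,0,0],"yaw":0},{"hand":0.9,"slide":[0,0,0],"yaw":0},{"hand":1,"slide":[0,0,0],"yaw":0},{"hand":1,"slide":[0,0,0],"yaw":0},{"hand":1,"slide":[0,0,0],"yaw":0},{"hand":1,"slide":[0,0,0],"yaw":0},{"hand":1,"slide":[0,0,0],"yaw":0},{"hand":1,"slide":[0,0,0],"yaw":0}]'
```

```text
time_s: 15.85
tcp_pos: [0.4724, 0.3907, 0.0807]
ee_rot: [[-0.215, 0.977, 0.001], [0.977, 0.215, 0.001], [0.0, 0.001, -1.0]]
wrist_force: [0.7, -0.6, -0.2]
gripper_width: 0.994
time_s: 17.1
tcp_pos: [0.4721, 0.3904, 0.0802]
ee_rot: [[-0.215, 0.977, 0.0], [0.977, 0.215, 0.0], [0.0, 0.0, -1.0]]
wrist_force: [0.2, 0.7, -0.0]
gripper_width: 0.158
```

The bar is gripped (13.7 mm). I'll lift, turn −1.79 rad (the other way would exceed the last joint's range), and move over the housing.

```bash
python3 -m inch '[{"hand":1,"slide":[0,0,1],"yaw":0},{"hand":1,"slide":[0,0,3],"yaw":0},{"hand":1,"slide":[0,0,6],"yaw":-0.12},{"hand":1,"slide":[0,0,9],"yaw":-0.28},{"hand":1,"slide":[0,0,12],"yaw":-0.44},{"hand":1,"slide":[0,0,15],"yaw":-0.6},{"hand":1,"slide":[0,0,17],"yaw":-0.76},{"hand":1,"slide":[0,0,17],"yaw":-0.92},{"hand":1,"slide":[0,0,17],"yaw":-1.08},{"hand":1,"slide":[0,0,17],"yaw":-1.2}]'
python3 -m inch '[{"hand":1,"slide":[0,0,0],"yaw":-0.15},{"hand":1,"slide":[0,0,0],"yaw":-0.3},{"hand":1,"slide":[1.5,-3,0],"yaw":-0.45},{"hand":1,"slide":[3,-6,0],"yaw":-0.59},{"hand":1,"slide":[5,-9.5,0],"yaw":-0.59},{"hand":1,"slide":[7,-13,0],"yaw":-0.59},{"hand":1,"slide":[8.5,-16.5,0],"yaw":-0.59},{"hand":1,"slide":[9.5,-18.7,0],"yaw":-0.59},{"hand":1,"slide":[9.9,-19.4,0],"yaw":-0.59},{"hand":1,"slide":[9.9,-19.4,0],"yaw":-0.59}]'
python3 - <<'E'
from h import *
s=sense();print(s["tcp_pos"],ang(s["ee_rot"][:,1]),s["gripper_width"])
K,p,R=c=cam("wrist");im=capture("wrist");cv2.imwrite("pics/w6.png",im[150:420,170:470].repeat(2,0).repeat(2,1))
cv2.imwrite("pics/w6f.png",im)
def proj(P):
    d=R.T@(np.array(P)-p);return K[0,2]+K[0,0]*d[0]/-d[2],K[1,2]-K[1,1]*d[1]/-d[2]
C=np.array([.571,.1961,.1])
print("threads",[tuple(np.round(proj(C+q),1)) for q in((.016,.028,0),(.016,-.028,0),(-.016,.028,0),(-.016,-.028,0))])
z=s["tcp_pos"][2]-.074;C=np.array([*s["tcp_pos"][:2],z])
print("cover holes top",[tuple(np.round(proj(C+q),1)) for q in((.016,.028,0),(.016,-.028,0),(-.016,.028,0),(-.016,-.028,0))])
E
```

```text
time_s: 18.35
tcp_pos: [0.4719, 0.3901, 0.2508]
ee_rot: [[0.835, 0.55, -0.0], [0.55, -0.835, 0.0], [0.0, -0.0, -1.0]]
wrist_force: [0.2, -0.5, -0.6]
gripper_width: 0.16
time_s: 19.6
tcp_pos: [0.5711, 0.1963, 0.2505]
ee_rot: [[1.0, -0.003, 0.0], [-0.003, -1.0, 0.0], [0.0, -0.0, -1.0]]
wrist_force: [0.8, 0.1, -1.7]
gripper_width: 0.159
[0.5711 0.1963 0.2505] -90.19423518163039 0.15871721268358172
threads [(np.float64(277.8), np.float64(221.4)), (np.float64(361.3), np.float64(221.1)), (np.float64(279.4), np.float64(266.1)), (np.float64(360.0), np.float64(265.9))]
cover holes top [(np.float64(259.7), np.float64(259.9)), (np.float64(377.7), np.float64(259.6)), (np.float64(262.8), np.float64(320.5)), (np.float64(375.2), np.float64(320.1))]
```

View pics/w6.png

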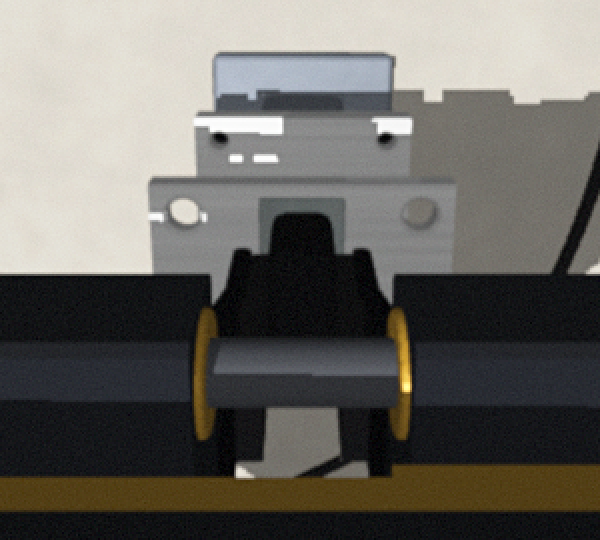

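Wrist check: the threads show at (280,218.5) and (362.5,218.5), and the cover's holes at (262.5,255.5) and (379.5,255.5). Both are shifted from prediction by the same amount, about −1.1 mm in y and +2 mm in x. The relative misalignment is therefore well under 1 mm, so I'll lower straight down to a 15 mm gap.

```bash
python3 -m inch '[{"hand":1,"slide":[0,0,-1.5],"yaw":-0.003},{"hand":1,"slide":[0,0,-3],"yaw":-0.003},{"hand":1,"slide":[0,0,-4.2],"yaw":-0.003},{"hand":1,"slide":[0,0,-5],"yaw":-0.003},{"hand":1,"slide":[0,0,-5.5],"yaw":-0.003},{"hand":1,"slide":[0,0,-5.5],"yaw":-0.003},{"hand":1,"slide":[0,0,-5.5],"yaw":-0.003},{"hand":1,"slide":[0,0,-5.5],"yaw":-0.003}]'
python3 - <<'E'
from h import *
b=capture("scene");w=capture("wrist")
cv2.imwrite("pics/m7.png",np.hstack([crop(b,345,425,190,290,5),crop(w,220,420,170,420,2)]))
K,p,R=cam("scene")
def proj(P):
    d=R.T@(np.array(P)-p);return np.round([(K[0,2]+K[0,0]*d[0]/-d[2]-345)*5,(K[1,2]-K[1,1]*d[1]/-d[2]-190)*5])
for z in(.115,.1):print(z,[proj((.571+a,.196+e,z)) for a,e in((-.024,.036),(-.024,-.036),(.024,-.036))])
E
```

```text
time_s: 20.65
tcp_pos: [0.5713, 0.1964, 0.1957]
ee_rot: [[1.0, -0.006, 0.001], [-0.006, -1.0, 0.0], [0.001, -0.0, -1.0]]
wrist_force: [-0.3, 0.0, -1.8]
gripper_width: 0.159
0.115 [array([ 50., 124.]), array([153., 174.]), array([226., 149.])]
0.1 [array([ 48., 152.]), array([151., 203.]), array([223., 177.])]
```

View pics/m7.png

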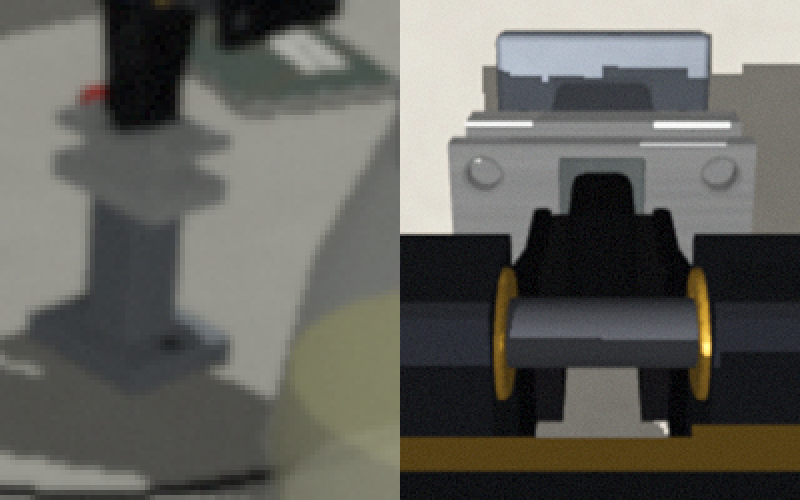

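The scene view shows the plate's corners at (55,120) and (230,145), directly over the flange's corners at (52,152) and (226,182). That matches the prediction for a gap of about 15 mm, level and aligned. I'm handing in.

```bash
python3 -c "
from station import *
s=sense();print(s['tcp_pos'],s['wrist_force'],s['gripper_width']);finish_job()"
```

```text
[0.57120509 0.19641518 0.19565009] [-0.20786101  0.08447422 -0.82982041] 0.15489131866982397
the job is handed in; nothing more can be done
```

The housing is standing on its foot, and the cover plate is held about 15 mm above its flange, with the holes lined up over the threads. I handed the job in at about 21 s; no verdict is reported.

- **Standing it up:** The first attempt did not turn the housing, because at full grip it lifted rigidly with the gripper. I lowered it, eased the grip until it swung foot-down in the fingers, and moved it clear of the cable. I then set it down and let go. The pictures showed it upright on its foot, and the thread spacing measured 55.6 × 32.2 mm against 56 × 32 mm.
- **Cover:** I gripped it by the bar (13.7 mm measured against 14 mm), turned it −1.79 rad and lowered it over the flange.
- **Last checks:** The wrist view put the holes and threads within about 1 mm of each other. This was measured before the final descent of 5.5 cm, because the plate hides the threads once lowered. The wrist view put both about 1 to 2 mm from where the top camera placed them, within the calibration error. In the scene view the plate's corners sat where predicted for a 15 mm gap, and the wrist force was about the plate's weight alone, with no sign of contact.
- **Bystanders:** I never went near the bottle, dish or screwdriver, but I did not measure their positions again at the end.

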